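# Move three nest samples on to the next instrument

### The job

The first round of readings on the three nest samples is done and every sample goes on to its next instrument: the squat jar from the balance to the scanner's disc, the slim vial from the scanner to the lit window of the light base, and the square bottle from the light base to the balance pan. Each instrument takes one sample at a time, so use the empty cork mat or a clear piece of bench as a waiting place; at the end all three stand upright in the middle of their new plates. Set the glass down gently, and leave the petri dish, the hand lens and the brush where they lie.

Things in the scene. Friction and masses are not known exactly. Their poses are not given: they have to be found in the camera images.
- squat_jar_center (a point): Centre of the squat jar (point half-way up, on its axis): a closed round glass jar with a flat black lid, 62 mm in diameter and 56 mm tall over all, straight-sided (lid as wide as the glass), brown twig pieces inside, about 0.15 kg. Starts upright near the middle of the balance pan. z axis up along the jar.
- slim_vial_center (a point): Centre of the slim vial (point half-way up, on its axis): a closed round glass vial with a black screw cap, 36 mm in diameter and 84 mm tall over all, straight-sided, small snail shells inside, about 0.09 kg. Starts upright near the middle of the scanner's disc. z axis up along the vial.
- square_bottle_center (a point): Centre of the square bottle (point half-way up, on its axis): a closed glass bottle with a square body 46 x 46 mm and 46 mm tall, above it a low shoulder and a round black cap 33 mm in diameter whose top is 70 mm above the foot; the point is thus 35 mm above the foot. About 0.14 kg. x and y axes are square to the body's flat sides, z up. Starts upright near the middle of the light base's window.
- balance_pan (a point): Centre of the upper face of the balance's round steel pan, 110 mm in diameter, 72 mm above the bench. The balance is a fixed white box 155 mm wide (its y) with a grey console and display that reach 127 mm from the pan's centre along its -x; nothing stands higher than the pan.
- scanner_disc (a point): Centre of the upper face of the round white disc (130 mm in diameter, with short dark marks around its rim) of the small black desktop scanner, 44 mm above the bench; fixed, the disc does not turn. A column with a camera head 76 mm wide stands 120 mm and more from the disc's centre along its +x, its top 120 mm above the bench.
- light_window (a point): Centre of the round opal window (86 mm in diameter, in a dark flat rim of 100 mm) on top of the light base, a fixed grey box 130 x 130 mm; the window's face is 54 mm above the bench and nothing stands higher.
- mat_top (a point): Centre of the upper face of the empty round cork mat, 110 mm in diameter and 8 mm thick, lying on the bench and fixed to it: a free spot to park a sample.
- petri_dish_center (a point): Centre of a closed glass petri dish, 60 mm in diameter and 16 mm high, lying on the bench. Bystander: leave it.
- magnifier_center (a point): Centre of the lens of a hand lens that lies flat on the bench: steel ring 62 mm across and 12 mm high, dark wooden handle along its -x reaching 127 mm from the lens centre. Bystander: leave it.
- soft_brush: A flat brush 170 mm long with a wooden handle that lies on the bench along its x axis. Bystander: leave it.

How it is judged (in metres and radians):
At the end, for the whole second after the job is handed in: The squat jar stands on the scanner's disc, the slim vial on the light base's window and the square bottle on the balance pan, each upright (within 6 degrees), released, at rest, and with its axis within 15 mm of the plate's centre (horizontal distance between squat_jar_center and scanner_disc below 0.015 m and z of squat_jar_center in the frame of scanner_disc between 0.024 and 0.032 m and angle between each of squat_jar_center, slim_vial_center, square_bottle_center's own z axis and vertical below 0.1 rad and linear speed of each of squat_jar, slim_vial, square_bottle below 0.02 m/s and horizontal distance between slim_vial_center and light_window below 0.015 m and z of slim_vial_center in the frame of light_window between 0.038 and 0.046 m and horizontal distance between square_bottle_center and balance_pan below 0.015 m and z of square_bottle_center in the frame of balance_pan between 0.031 and 0.039 m); the robot touches nothing.
It fails at once if a sample is dropped or pressed down hard (over 45 N between it and an instrument, the mat or the bench) (contact force between any of squat_jar, slim_vial, square_bottle and balance above 45 N or contact force between any of squat_jar, slim_vial, square_bottle and scanner above 45 N or contact force between any of squat_jar, slim_vial, square_bottle and light_base above 45 N or contact force between any of squat_jar, slim_vial, square_bottle and cork_mat above 45 N or contact force between any of squat_jar, slim_vial, square_bottle and table above 45 N).
It fails at once if the petri dish, the hand lens or the brush is moved more than 20 mm (distance of any of petri_dish_center, magnifier_center, soft_brush from where it was at the start of the episode above 0.02 m).
It also fails if it takes over 115 s, if anything falls off the work surface, if the arm or the gripper's body presses on something with over 40 N, if the wrist force passes 120 N, or if a joint passes its speed limit or range.

### The arm

A 6-joint arm with a two-finger parallel gripper is mounted at the origin on the work surface. World frame = base frame: x ahead of the robot, y to its left, z up, the work surface at z = 0. Lengths are in m, angles in degrees, forces in N, time in s.
With the tool pointing down it reaches from about 0.4 to 0.825 m from the base axis. Payload 7 kg.
Tool frame: the origin (TCP) lies midway between the tips of the shut fingers; the grasp point (between the pads) lies 19 mm behind it; z points along the fingers, y is the direction in which the jaws open and shut (so a half turn about z gives the same grasp; the last joint's range is limited). The gripper opens to 88 mm and grips with 3 to 60 N. Pads are 19 mm wide; open, the fingers measure 130 mm over their backs; the gripper's body (78 mm by 193 mm) begins 47 mm behind the grasp point.
Start: joints at [-48.466, 20.546, 0.682, 0, -70.136, -16.507], TCP at [0.286, -0.612, 0.227] pointing down, gripper open.
Joint ranges: [-176.03, 176.03], [-82.01, 121.73], [-58.28, 71.71], [-173.87, 95.51], [-174.79, -0.11], [-173.66, 173.66]. Speed limits (degrees/s): [136.94, 136.94, 172.46, 180, 180, 180].

### API

Orientations are given as a 3x3 rotation matrix whose columns are the frame's x, y, z axes.
In Python, from rig import robot gives the robot as it stands. Calls block until the motion is done:
- robot.goto(position, orientation): joint-space move of the TCP to a pose.
- robot.servo_line(position, ori=None, speed=0.15): straight line of the TCP; ori=None keeps the orientation; speed is the mean speed in m/s.
- robot.movej(angles): joint-space move.
- robot.move_gripper(opening): opening from 0.0 (shut) to 1.0 (fully open); the grip force is fixed at half the most; returns when the fingers have stopped.
- robot.dwell(seconds).
- robot.ik(position, orientation): joint angles nearest the present ones, or None.
- robot.grab_frame(name): name is "side" or "top"; returns (picture, depth): 420x560x3 uint8, red, green, blue; 420x560 float32, m along the optical axis (not along the pixel's ray), 0 where there is no reading.
- robot.camera_info(name): a dict with "vfov" (degrees; the focal length in pixels is half the picture's height over the tangent of half this angle, whatever the lens; pixels are square), "cx", "cy" (the principal point, pixels), "view" (4x4, takes a point from world to camera coordinates). Camera axes: x right, y down, z forward; pixel columns grow to the right and rows downward; lengths in m; the calibration is good to about 2 mm. A picture is of the moment at which its call begins. camera_info takes no time and is no camera call.
A pose or a line that the arm cannot do raises robot.Unreachable and nothing moves.
- robot.job_done(): hands the job in, once; it reports no verdict.
Readings, each from a call of its own:
- robot.read_t(): time.
- robot.read_qpos(): joint angles.
- robot.read_qvel(): joint speeds.
- robot.read_effort(): joint torques, N m.
- robot.read_position(): TCP position.
- robot.read_tcp_rot(): TCP orientation.
- robot.read_force(): force on the tool from outside, world axes, zero at the start.
- robot.read_ft_torque(): the same for the moment, N m.
- robot.read_grip_width(): opening from 0.0 (shut) to 1.0 (fully open).
Only numpy, scipy, OpenCV 4.12 (cv2) and the standard library are available. Lean on these libraries where they do the work, as an engineer would, in place of code of your own. Each camera call takes 0.05 s, during which the arm holds its last target.

## Working session

There is one attempt and no reset: what is moved stays moved. The work goes in short steps, each a Python script; the robot and the scene stay as the last script left them, time stands still between calls to the robot, and variables do not carry over. Pictures are saved under pics/ and viewed, and the job is handed in when it is done.

```bash
mkdir -p pics; ls
python3 - <<'E'
from rig import robot
import cv2,numpy as np
for n in("top","side"):
    p,d=robot.grab_frame(n); cv2.imwrite(f"pics/{n}0.png",p[:,:,::-1]); np.save(f"{n}0.npy",d)
    c=robot.camera_info(n); print(n,c, (d==0).mean())
print(robot.read_t(),robot.read_tcp_rot())
E
```

```text
pics
top {'vfov': 48.66955780700161, 'cx': 276.842673887558, 'cy': 208.90143627673834, 'view': array([[ 1.54393229e-02, -9.99880314e-01,  9.92543613e-04,
         2.18331835e-03],
       [-9.98754190e-01, -1.54690285e-02, -4.74423655e-02,
         5.64240838e-01],
       [ 4.74520410e-02, -2.58829091e-04, -9.98873484e-01,
         1.31749535e+00],
       [ 0.00000000e+00,  0.00000000e+00,  0.00000000e+00,
         1.00000000e+00]])} 0.003966836734693877
side {'vfov': 55.557113155796735, 'cx': 275.9852558410645, 'cy': 218.8266892963143, 'view': array([[-0.68881688, -0.72469622,  0.0186198 ,  0.38413662],
       [-0.51419369,  0.47030833, -0.71722725,  0.34777649],
       [ 0.51101483, -0.50361242, -0.69659054,  0.77120609],
       [ 0.        ,  0.        ,  0.        ,  1.        ]])} 0.003864795918367347
0.1 [[-9.06141027e-01 -4.22975012e-01 -7.60434507e-04]
 [-4.22975669e-01  9.06140148e-01  1.27105345e-03]
 [ 1.51436390e-04  1.47339897e-03 -9.99998903e-01]]
```

View pics/top0.png

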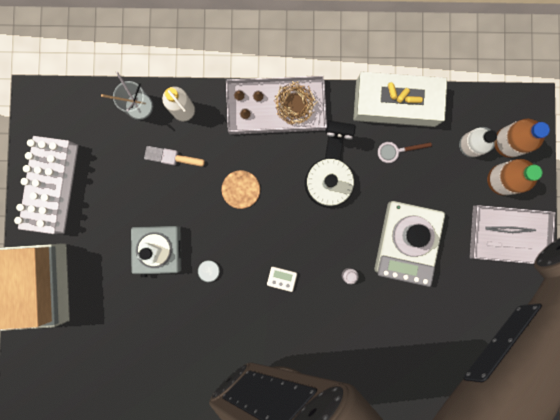

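View pics/side0.png

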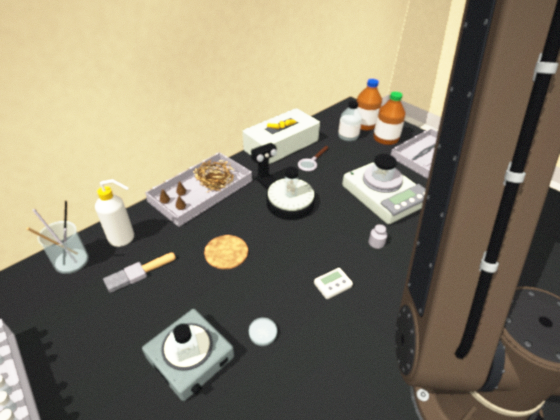

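```bash
cat > h.py <<'E'
from rig import robot
import cv2,numpy as np
def K(n):
    c=robot.camera_info(n); f=210/np.tan(np.radians(c['vfov']/2)); return f,c['cx'],c['cy'],c['view']
def cloud(n,d):
    f,cx,cy,V=K(n); v,u=np.mgrid[:420,:560]
    P=np.stack([(u-cx)/f*d,(v-cy)/f*d,d],-1)
    return (P-V[:3,3])@V[:3,:3]
def onplane(n,uv,z):
    f,cx,cy,V=K(n); uv=np.atleast_2d(uv).astype(float)
    r=np.c_[(uv[:,0]-cx)/f,(uv[:,1]-cy)/f,np.ones(len(uv))]@V[:3,:3]
    o=-V[:3,:3].T@V[:3,3]
    return o+r*((z-o[2])/r[:,2])[:,None]
def proj(n,X):
    f,cx,cy,V=K(n); q=np.atleast_2d(X)@V[:3,:3].T+V[:3,3]
    return np.c_[q[:,0]/q[:,2]*f+cx,q[:,1]/q[:,2]*f+cy]
def circ(xy):
    A=np.c_[2*xy,np.ones(len(xy))]; s=np.linalg.lstsq(A,(xy**2).sum(1),rcond=None)[0]
    return s[:2],np.sqrt(s[2]+s[0]**2+s[1]**2)
E
python3 - <<'E'
from h import *
for n in("top","side"):
    im=cv2.imread(f"pics/{n}0.png"); d=np.load(f"{n}0.npy"); P=cloud(n,d)
    for nm,(u,v) in (dict(bench1=(90,330),bench2=(310,220),bench3=(210,320),lid_jar=(418,236),lid_vial=(331,181),lid_bot=(146,254),win=(160,240),pan=(400,230),disc=(315,175),mat=(240,190),base=(135,232)) if n=="top" else dict(bench1=(300,360),bench2=(300,235),jar=(385,160),vial=(291,173),bot=(183,333),mat=(225,250),base=(155,352))).items():
        print(n,nm,P[v,u].round(4),im[v,u])
t=cv2.imread("pics/top0.png")
cv2.imwrite("pics/zt.png",np.hstack([cv2.resize(t[a:a+100,b:b+100],(400,400),interpolation=cv2.INTER_CUBIC) for a,b in((195,365),(135,280))]))
s=cv2.imread("pics/side0.png")
cv2.imwrite("pics/zt2.png",np.hstack([cv2.resize(x[a:a+100,b:b+100],(400,400),interpolation=cv2.INTER_CUBIC) for x,a,b in((t,200,105),(s,300,140))]))
E
```

```text
top bench1 [ 0.2094  0.5407 -0.0029] [56 57 59]
top bench2 [ 0.5341 -0.0855 -0.0006] [55 56 57]
top bench3 [0.2441 0.1968 0.0033] [53 55 57]
top lid_jar [ 0.4935 -0.3591  0.1274] [39 38 39]
top lid_vial [ 0.6341 -0.13    0.1296] [42 41 42]
top lid_bot [0.4355 0.3514 0.1235] [43 42 43]
top win [0.4709 0.3339 0.0509] [249 253 253]
top pan [ 0.5088 -0.3272  0.07  ] [216 216 226]
top disc [ 0.6594 -0.0946  0.0464] [230 243 244]
top mat [0.6176 0.1183 0.0043] [139 199 243]
top base [0.492  0.4043 0.0496] [169 176 171]
side bench1 [0.285  0.191  0.0009] [53 57 53]
side bench2 [ 0.5327 -0.0658 -0.0011] [56 57 57]
side jar [ 0.4914 -0.3522  0.1299] [33 32 33]
side vial [ 0.6276 -0.1184  0.1277] [32 32 34]
side bot [0.4281 0.3588 0.1248] [36 36 36]
side mat [0.6198 0.1213 0.0088] [135 220 251]
side base [0.4748 0.405  0.0486] [188 196 181]
```

View pics/zt.png

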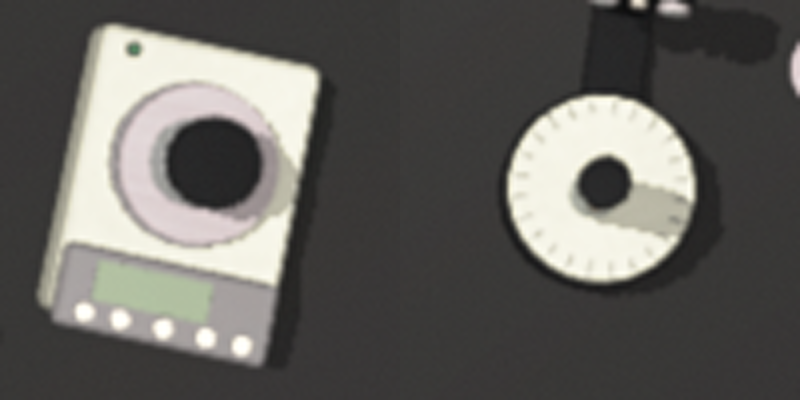

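View pics/zt2.png

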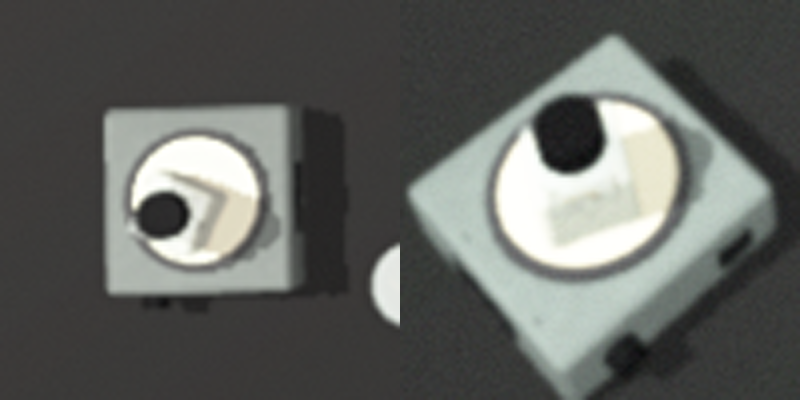

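```bash
cat > find.py <<'E'
from h import *
def robust(xy,R=None):
    m=np.ones(len(xy),bool)
    for _ in range(15):
        c,r=circ(xy[m]); e=abs(np.linalg.norm(xy-c,axis=1)-r); m=e<max(.0025,np.median(e)*1.5)
    return c,r,m.mean()
def blob(mask,u,v):
    k,l,s,ce=cv2.connectedComponentsWithStats(mask.astype(np.uint8),connectivity=4); i=l[v,u]
    c=cv2.findContours((l==i).astype(np.uint8),cv2.RETR_EXTERNAL,cv2.CHAIN_APPROX_NONE)[0]
    return max(c,key=len)[:,0], (l==i)
E
python3 - <<'E'
from find import *
seeds={"top":dict(jar=(418,236),vial=(331,181),bot=(146,254),mat=(240,190),disc=(315,175),win=(160,240),pan=(400,230),petri=(208,271),lens=(388,152)),
"side":dict(jar=(385,160),vial=(291,173),bot=(183,333),mat=(225,250),disc=(280,200),win=(170,350),pan=(375,182),petri=(262,332),lens=(307,164))}
Z=dict(jar=.128,vial=.128,bot=.124,mat=.008,disc=.044,win=.054,pan=.072,petri=.016,lens=.012)
for n in seeds:
    im=cv2.imread(f"pics/{n}0.png").astype(int); g=im.sum(2)/3; sat=im.max(2)-im.min(2)
    vis=im.astype(np.uint8).copy()
    for k,(u,v) in seeds[n].items():
        if k in("jar","vial","bot"): m=g<70
        elif k=="mat": m=(im[:,:,2]-im[:,:,0])>40
        elif k=="pan": m=(im[:,:,2]-im[:,:,1]>3)&(g>130)
        elif k=="win": m=g>215
        else: m=g>130
        c,_=blob(m,u,v)
        # outline pixel centers sit half px inside
        X=onplane(n,c,Z[k])[:,:2]; ce,r,fr=robust(X)
        print(n,k,ce.round(4),"d",round(2*r,4),"in",round(fr,2),len(c))
        cv2.drawContours(vis,[c.reshape(-1,1,2)],-1,(0,0,255),1)
        q=proj(n,[*ce,Z[k]])[0]; cv2.circle(vis,tuple(int(x) for x in q.round()),1,(0,255,0),-1)
    cv2.imwrite(f"pics/c_{n}.png",cv2.resize(vis,(800,600)))
E
```

```text
top jar [ 0.4953 -0.3588] d 0.0575 in 1.0 63
top vial [ 0.6357 -0.1292] d 0.0301 in 1.0 33
top bot [0.4374 0.3528] d 0.0277 in 0.94 31
top mat [0.6202 0.1174] d 0.1097 in 1.0 108
top disc [ 0.6418 -0.1368] d 0.1288 in 1.0 130
top win [0.4467 0.3513] d 0.0802 in 0.52 102
top pan [ 0.4941 -0.3627] d 0.1141 in 0.93 122
top petri [0.385  0.2038] d 0.0581 in 1.0 59
top lens [ 0.7338 -0.3068] d 0.0591 in 0.81 68
side jar [0.5729 0.0382] d 1.0322 in 0.65 2456
side vial [0.5729 0.0382] d 1.0322 in 0.65 2456
side bot [0.4299 0.3596] d 0.0343 in 0.78 49
side mat [0.6165 0.1214] d 0.1141 in 0.95 112
side disc [ 0.6382 -0.1303] d 0.1344 in 0.72 112
side win [0.4429 0.3536] d 0.0842 in 0.74 139
side pan [ 0.4858 -0.3518] d 0.1079 in 0.6 122
side petri [0.3812 0.2083] d 0.0612 in 1.0 77
side lens [ 0.7281 -0.3016] d 0.0643 in 0.63 49
```

View pics/c_top.png

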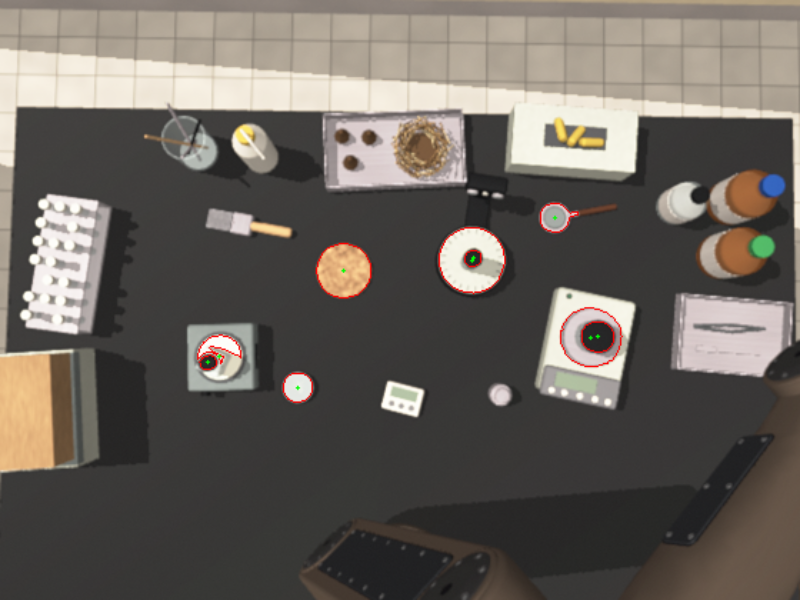

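View pics/c_side.png

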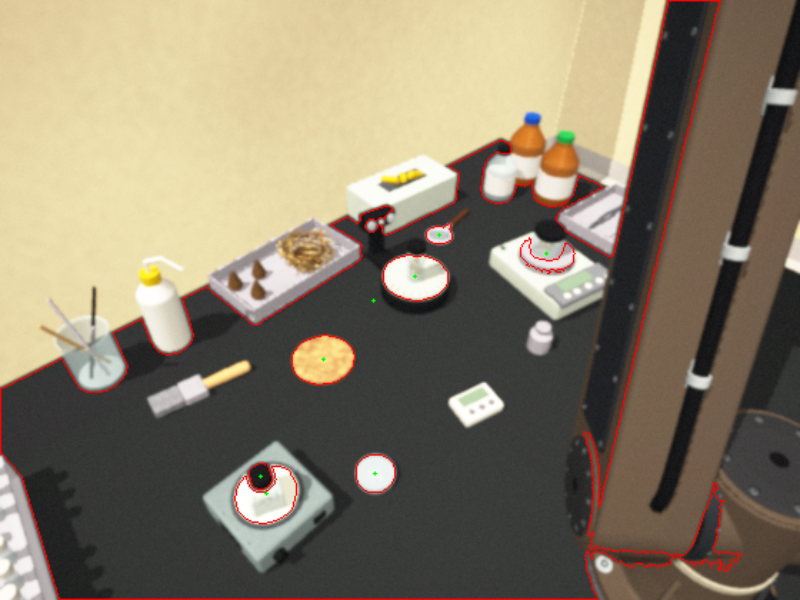

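Run:
```python
from h import *
t=cv2.imread("pics/top0.png").astype(int).sum(2)/3
def fit(pts,n):
    pts=np.array(pts,float); f,cx,cy,V=K(n)
    def res(k,p):
        # undistort: xu = xd*(1+k r^2)
        x=(p-[cx,cy])/f; r=(x**2).sum(1)[:,None]; x=x*(1+k*r)
        m=x-x.mean(0); return m@np.linalg.svd(m)[2][1]*f
    for k in(-.3,-.2,-.15,-.1,-.05,0,.05,.1,.15,.2,.3): print(n,k,np.median(abs(res(k,pts))).round(3), len(pts))
# top back edge
pts=[]
for u in list(range(15,100))+list(range(145,165))+list(range(195,225))+list(range(330,352))+list(range(450,500)):
    col=t[60:100,u]; g=np.diff(col); i=g.argmin()
    if g[i]<-25:
        w=-g[max(0,i-2):i+3]; pts.append((u,60+max(0,i-2)+ (w*np.arange(len(w))).sum()/w.sum()+.5))
pts=np.array(pts); print(pts[::12].round(1).tolist())
l=np.polyfit(pts[:,0],pts[:,1],1); fit(pts[abs(np.polyval(l,pts[:,0])-pts[:,1])<4],"top")
# left edge of bench in top
p=[]
for v in range(80,240):
    g=np.diff(t[v,0:25]); i=g.argmin()
    if g[i]<-20: p.append((i+.5,v))
print(p[::15])
s=cv2.imread("pics/side0.png").astype(int).sum(2)/3
p=[]
for v in range(5,300,3):
    g=np.diff(s[v,405:480]); i=g.argmin()
    if g[i]<-20: p.append((405+i+.5,v))
    
print(p[::8])
```

```text
[[15.0, 74.4], [27.0, 74.6], [39.0, 74.5], [51.0, 74.9], [63.0, 75.2], [75.0, 75.3], [87.0, 75.4], [99.0, 75.6], [156.0, 76.4], [198.0, 77.2], [210.0, 77.4], [222.0, 77.3], [339.0, 79.2], [351.0, 79.4], [461.0, 81.2], [473.0, 81.4], [485.0, 81.4], [497.0, 81.6]]
top -0.3 3.464 207
top -0.2 2.308 207
top -0.15 1.733 207
top -0.1 1.158 207
top -0.05 0.566 207
top 0 0.053 207
top 0.05 0.591 207
top 0.1 1.157 207
top 0.15 1.726 207
top 0.2 2.298 207
top 0.3 3.452 207
[(np.float64(10.5), 80), (np.float64(10.5), 95), (np.float64(9.5), 110), (np.float64(8.5), 125), (np.float64(8.5), 140), (np.float64(7.5), 155), (np.float64(6.5), 170), (np.float64(6.5), 185), (np.float64(5.5), 200), (np.float64(4.5), 215), (np.float64(4.5), 230)]
[(np.float64(464.5), 5), (np.float64(459.5), 29), (np.float64(454.5), 53), (np.float64(449.5), 77), (np.float64(444.5), 101), (np.float64(438.5), 125), (np.float64(433.5), 149), (np.float64(428.5), 173), (np.float64(423.5), 197), (np.float64(431.5), 263), (np.float64(474.5), 293)]
```

Run:
```python
from h import *
s=cv2.imread("pics/side0.png")
cv2.imwrite("pics/s2.png",cv2.resize(s[0:420,400:560],(300,600)) )
```

```text
(no output)
```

View pics/s2.png

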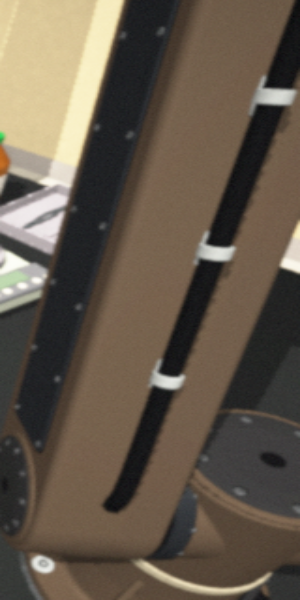

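```bash
cat >> find.py <<'E'
from scipy.optimize import least_squares
def radial(n,im,c0,z,R,sign=-1,w=.008,big=False):
    """edge points near radius R on plane z around c0; least-squares circle of fixed R, robust"""
    g=cv2.GaussianBlur(im,(0,0),.8).astype(float).mean(2); c=np.array(c0,float)
    for it in range(4):
        a=np.radians(np.arange(0,360,3)); rr=np.arange(R-w,R+w,.0005)
        X=np.stack([c[0]+np.outer(np.cos(a),rr),c[1]+np.outer(np.sin(a),rr),np.full((len(a),len(rr)),z)],-1)
        uv=proj(n,X.reshape(-1,3)).astype(np.float32).reshape(len(a),len(rr),2)
        s=cv2.remap(g.astype(np.float32),uv[:,:,0],uv[:,:,1],cv2.INTER_LINEAR)
        d=sign*np.gradient(s,axis=1); i=d[:,2:-2].argmax(1)+2; st=d[np.arange(len(a)),i]; ok=st>max(2,np.median(st)*.4)
        P=np.c_[c[0]+np.cos(a)*rr[i],c[1]+np.sin(a)*rr[i]][ok]
        f=least_squares(lambda p:np.linalg.norm(P-p[:2],axis=1)-R-p[2],[*c,0],loss='soft_l1',f_scale=.0008)
        c=f.x[:2]; res=np.median(abs(f.fun)); w=max(.005,w*.8)
    return c,f.x[2],ok.sum(),res
E
python3 - <<'E'
from find import *
D=np.array([-.0038,.0043])
for k,c,z,R in [("pan",(.490,-.354),.072,.055),("disc",(.6418,-.1368),.044,.065),("win",(.447,.352),.054,.043),("mat",(.6202,.1174),.008,.055),("jar",(.4953,-.3588),.128,.031),("vial",(.6357,-.1292),.128,.018),("bot",(.4374,.3528),.124,.0165)]:
  for n in("top","side"):
    im=cv2.imread(f"pics/{n}0.png")
    cc=np.array(c)+(D if n=="side" else 0)
    r=radial(n,im,cc,z,R,sign=1 if k in("jar","vial","bot") else -1,w=.007 if R<.04 else .01)
    print(k,n,r[0].round(4),"dR",round(r[1],4),r[2],round(r[3],4))
E
```

```text
pan top [ 0.49   -0.3761] dR 0.0032 37 0.001
pan side [ 0.4892 -0.361 ] dR -0.0004 72 0.0013
disc top [ 0.6417 -0.1367] dR 0.0005 120 0.0005
disc side [ 0.6377 -0.1313] dR 0.0027 120 0.001
win top [0.4444 0.3509] dR 0.0006 108 0.0007
win side [0.4429 0.3529] dR 0.0011 102 0.0003
mat top [0.6202 0.1175] dR -0.0002 120 0.0005
mat side [0.6174 0.1212] dR 0.001 120 0.0006
jar top [ 0.4952 -0.359 ] dR 0.0001 120 0.0006
jar side [ 0.49   -0.3503] dR 0.0026 73 0.0008
vial top [ 0.6361 -0.1293] dR -0.0004 120 0.0006
vial side [ 0.6326 -0.1249] dR 0.004 31 0.0001
bot top [0.4373 0.3531] dR -0.0003 120 0.0007
bot side [0.4307 0.3599] dR 0.0017 120 0.0018
```

```bash
cat >> h.py <<'E'
def R(yaw):
    a=np.radians(yaw); y=np.array([np.cos(a),np.sin(a),0]); z=np.array([0,0,-1.]); return np.c_[np.cross(y,z),y,z]
E
python3 - <<'E'
from find import *
for n,c in(("top",(.4938,-.364)),("side",(.490,-.36))):
    im=cv2.imread(f"pics/{n}0.png"); r=radial(n,im,c,.072,.055,w=.005); print(n,r)
p=onplane("side",[(178.5,361),(200,353)],.054); print(p,np.linalg.norm(p[1]-p[0]),np.degrees(np.arctan2(*(p[1]-p[0])[1::-1])))
for x in ("top","side"):
  im=cv2.imread(f"pics/{x}0.png"); a,b=(225,130) if x=="top" else (310,155)
  cv2.imwrite(f"pics/zb_{x}.png",cv2.resize(im[a:a+60,b:b+60],(600,600),interpolation=cv2.INTER_CUBIC))
for yaw in (0,30,60,90,120,150,-30,-60): print(yaw,[None if q is None else np.round(q,0) for q in [robot.ik([.634,-.127,.25],R(yaw))]])
E
```

```text
top (array([ 0.49392166, -0.36374028]), np.float64(-0.003288186085813177), np.int64(63), np.float64(0.0003292491043522623))
side (array([ 0.49277774, -0.36176438]), np.float64(0.0012957662248242066), np.int64(77), np.float64(0.001622234526206185))
[[0.42542935 0.38290721 0.054     ]
 [0.41090603 0.34355203 0.054     ]] 0.041949456812839486 -110.25567209896036
0 [None]
30 [array([   6.,   17.,   -1.,    0.,  -72., -156.])]
60 [array([   6.,   17.,   -1.,    0.,  -72., -126.])]
90 [array([  6.,  17.,  -1.,   0., -72., -96.])]
120 [array([  6.,  17.,  -1.,   0., -72., -66.])]
150 [array([  6.,  17.,  -1.,   0., -72., -36.])]
-30 [array([  6.,  17.,  -1.,   0., -72., 144.])]
-60 [array([  6.,  17.,  -1.,   0., -72., 114.])]
```

View pics/zb_top.png

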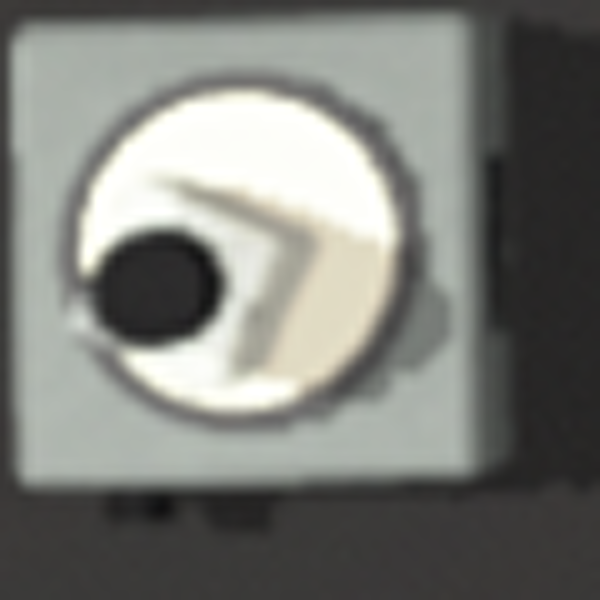

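View pics/zb_side.png

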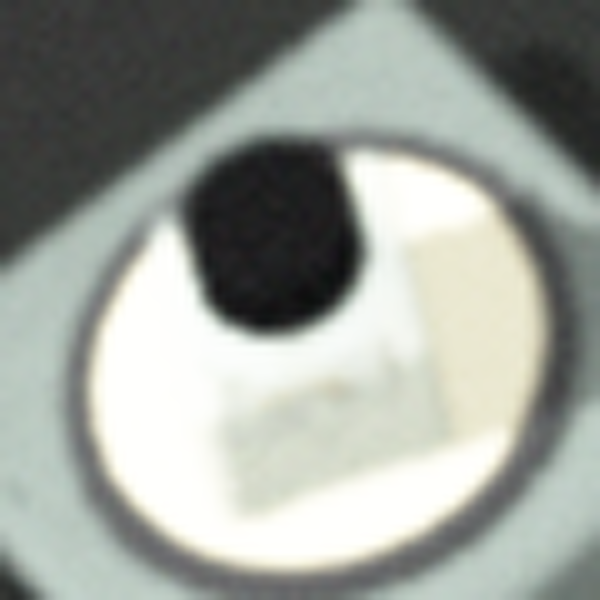

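Run:
```python
from h import *
robot.goto([.634,-.127,.25],R(90)); robot.servo_line([.634,-.127,.16],speed=.1)
print(robot.read_position().round(4) if hasattr(robot.read_position(),'round') else robot.read_position(),robot.read_t(),robot.read_force())
for n in("top","side"):
    p,d=robot.grab_frame(n); cv2.imwrite(f"pics/{n}1.png",p[:,:,::-1]); np.save(f"{n}1.npy",d)
im=cv2.imread("pics/side1.png"); cv2.imwrite("pics/z1.png",cv2.resize(im[60:210,200:400],(800,600),interpolation=cv2.INTER_CUBIC))
print(proj("side",[[.634,-.127,.16],[.634,-.083,.16],[.634,-.171,.16]]))
```

```text
[ 0.6345 -0.1271  0.1607] 3.2917 [-0.44039766  0.21774869  0.24886876]
[[292.13514155 160.71924147]
 [280.088622   167.50803018]
 [303.68264254 154.21167354]]
```

View pics/z1.png

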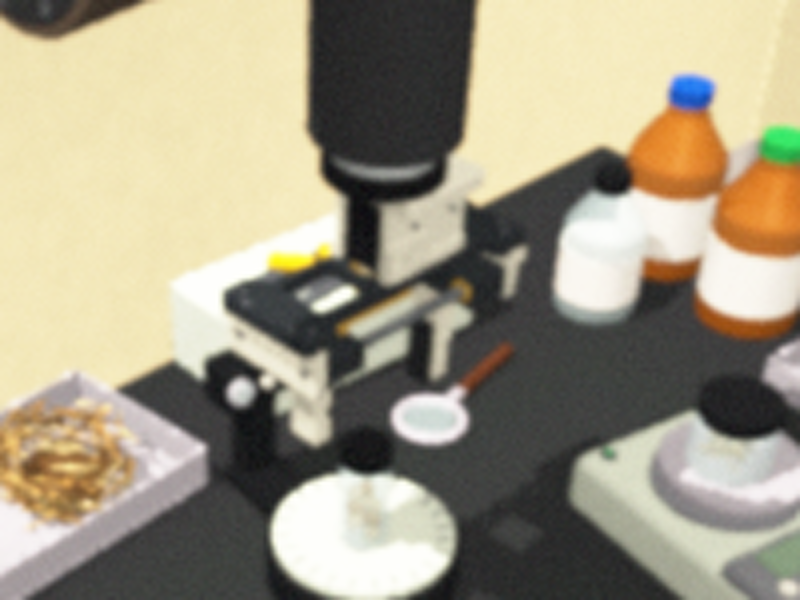

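View pics/top1.png

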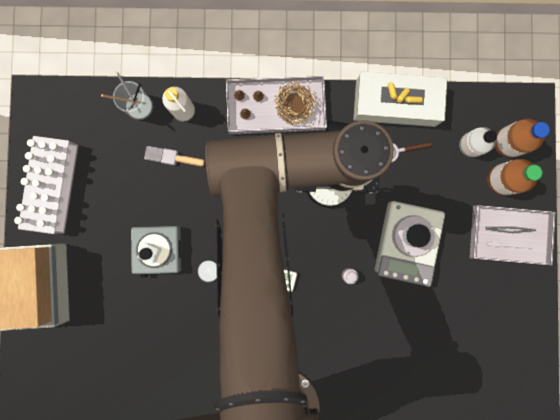

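```bash
cat >> h.py <<'E'
def st(m=""): print(m,"p",np.round(robot.read_position(),4),"F",np.round(robot.read_force(),1),"g",round(float(robot.read_grip_width())*88,1),"t",round(robot.read_t(),1))
def snap(tag):
    for n in("top","side"):
        p,d=robot.grab_frame(n); cv2.imwrite(f"pics/{n}_{tag}.png",p[:,:,::-1]); np.save(f"{n}_{tag}.npy",d)
E
python3 - <<'E'
from h import *
robot.servo_line([.6342,-.1272,.083],speed=.1); st("down")
robot.move_gripper(0.0); st("grip")
robot.servo_line([.6342,-.1272,.20],speed=.12); st("up"); snap("2")
im=cv2.imread("pics/side_2.png"); cv2.imwrite("pics/z2.png",cv2.resize(im[40:220,180:420],(800,600)))
E
```

```text
down p [ 0.6348 -0.1272  0.0836] F [-0.1 -0.3  0.3] g 87.9 t 4.3
grip p [ 0.6342 -0.1273  0.0831] F [-0.3 -0.2  0.6] g 35.5 t 5.2
up p [ 0.6337 -0.1271  0.199 ] F [-0.7  0.1 -1.6] g 35.4 t 6.3
```

View pics/z2.png

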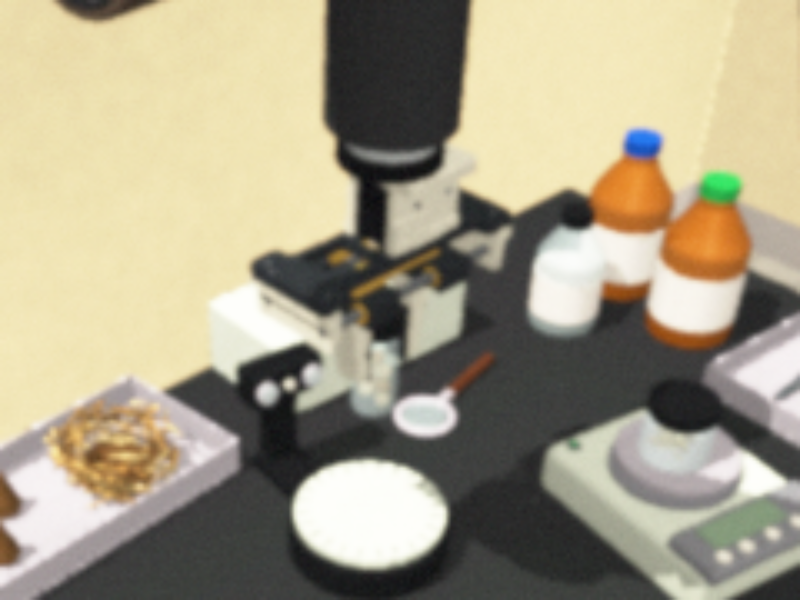

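```bash
cat >> h.py <<'E'
def lower(x,y,z,thr=3.0):
    """z = expected contact tcp z; descend gently to contact"""
    robot.servo_line([x,y,z+.006],speed=.08); robot.dwell(.25)
    f0=np.mean([robot.read_force()[2] for _ in range(3)]); zz=z+.006
    while zz>z-.006:
        zz-=.001; robot.servo_line([x,y,zz],speed=.02); f=robot.read_force()[2]
        if f-f0>thr: break
    st(f"contact at {zz-z:+.4f} dF {f-f0:.1f}")
E
python3 - <<'E'
from h import *
robot.goto([.6186,.1193,.20],R(100)); lower(.6186,.1193,.047)
robot.move_gripper(1.0); st("open")
robot.servo_line([.6186,.1193,.17],speed=.15)
# move to above jar
for yaw in range(0,180,15):
    q=robot.ik([.4932,-.3568,.25],R(yaw)); 
    if q is not None and abs(q[5])<170: print(yaw,np.round(q,0))
E
```

```text
contact at -0.0010 dF 8.5 p [0.6189 0.1193 0.0471] F [-2.6  0.3  7. ] g 35.9 t 11.4
open p [0.6186 0.1193 0.046 ] F [0.4 0.2 0.3] g 87.7 t 12.4
0 [ -18.   14.   -6.    0.  -70. -162.]
15 [ -18.   14.   -6.    0.  -70. -147.]
30 [ -18.   14.   -6.    0.  -70. -132.]
45 [ -18.   14.   -6.    0.  -70. -117.]
60 [ -18.   14.   -6.    0.  -70. -102.]
75 [-18.  14.  -6.   0. -70. -87.]
90 [-18.  14.  -6.   0. -70. -72.]
105 [-18.  14.  -6.   0. -70. -57.]
120 [-18.  14.  -6.   0. -70. -42.]
135 [-18.  14.  -6.   0. -70. -27.]
150 [-18.  14.  -6.   0. -70. -12.]
165 [-18.  14.  -6.   0. -70.   3.]
```

Run:
```python
from h import *
robot.goto([.4932,-.3568,.22],R(90)); snap("3")
from find import *
for k,c,z,Rr,s in [("vialcap",(.6186,.1193),.092,.018,1),("disc",(.6397,-.1345),.044,.065,-1),("mat",(.6186,.1193),.008,.055,-1)]:
  for n,D in(("top",(.0019,-.0021)),("side",(-.0019,.0021))):
    r=radial(n,cv2.imread(f"pics/{n}_3.png"),np.array(c)+D,z,Rr,s,w=.007); print(k,n,r[0].round(4),round(r[1],4),r[2])
```

```text
vialcap top [0.621  0.1177] -0.0006 120
vialcap side [0.6071 0.1294] -0.0024 66
disc top [ 0.6419 -0.1364] 0.0003 111
disc side [ 0.6378 -0.1317] 0.0029 120
mat top [0.6204 0.1175] -0.0002 120
mat side [0.6171 0.1214] 0.0009 120
```

View pics/side_3.png

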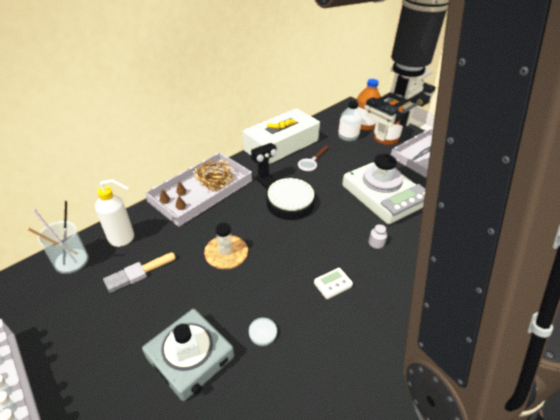

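View pics/top_3.png

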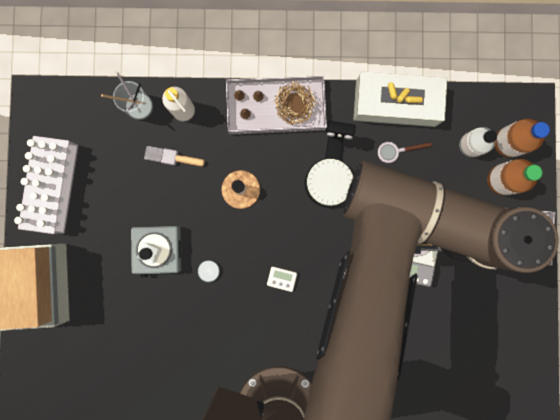

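Run:
```python
from h import *
st(); print(np.round(robot.read_qpos(),1)); print(proj("side",[.4932,-.3568,.22]),proj("top",[[.4932,-.3568,.22],[.4932,-.3568,.62]]))
im=cv2.imread("pics/side_3.png"); cv2.imwrite("pics/z3.png",cv2.resize(im[30:230,300:440],(420,600)))
```

```text
p [ 0.4938 -0.356   0.2198] F [0.  0.6 0.5] g 88.1 t 15.2
[-17.4  14.6  -8.6  -0.  -66.8 -72.5]
[[392.61266092 130.93465025]] [[428.73728174 236.53983462]
 [513.08623409 239.63122312]]
```

View pics/z3.png

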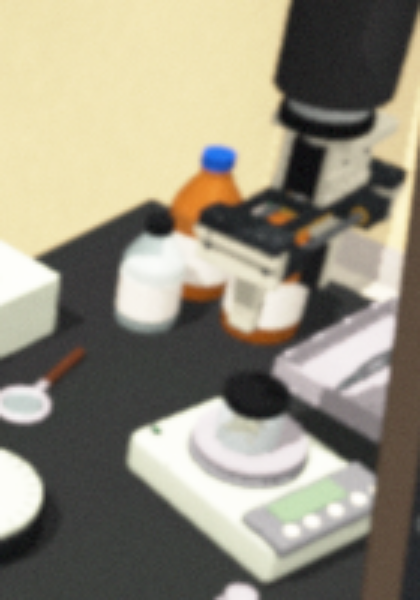

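Run:
```python
from h import *
robot.servo_line([.4932,-.3568,.086],R(90),speed=.1); st("down")
robot.move_gripper(0.0); st("grip")
robot.servo_line([.4932,-.3568,.20],speed=.12); st("up")
if robot.read_grip_width()*88>55:
    robot.goto([.6397,-.1345,.17],R(90)); lower(.6397,-.1345,.058)
    robot.move_gripper(1.0); st("open")
    robot.servo_line([.6397,-.1345,.20],speed=.15); st()
```

```text
down p [ 0.4936 -0.357   0.0867] F [ 0.9  0.3 -0.8] g 87.9 t 16.7
grip p [ 0.4933 -0.357   0.0863] F [-0.6 -0.7  2.9] g 61.5 t 17.3
up p [ 0.4927 -0.3565  0.199 ] F [-0.1  0.2 -2.4] g 61.8 t 18.4
contact at -0.0000 dF 3.4 p [ 0.6399 -0.1345  0.0583] F [-0.4  0.6  1.2] g 62.0 t 22.7
open p [ 0.6397 -0.1345  0.058 ] F [ 1.  -0.3  0.5] g 87.9 t 23.3
 p [ 0.639  -0.1344  0.1989] F [ 0.9 -0.3 -0.6] g 88.1 t 24.4
```

Run:
```python
from h import *
for yaw in (69,159,249): print(yaw,np.round(robot.ik([.4354,.3551,.22],R(yaw)),0))
yaw=69
robot.goto([.4354,.3551,.20],R(yaw)); snap("4"); st()
im=cv2.imread("pics/side_4.png"); cv2.imwrite("pics/z4.png",cv2.resize(im[210:410,80:330],(750,600),interpolation=cv2.INTER_CUBIC))
```

```text
69 [  59.   10.  -14.    0.  -65. -170.]
159 [ 59.  10. -14.   0. -65. -80.]
249 [ 59.  10. -14.   0. -65.  10.]
 p [0.4359 0.3545 0.1999] F [-0.5  0.2 -0.9] g 88.2 t 26.4
```

View pics/z4.png

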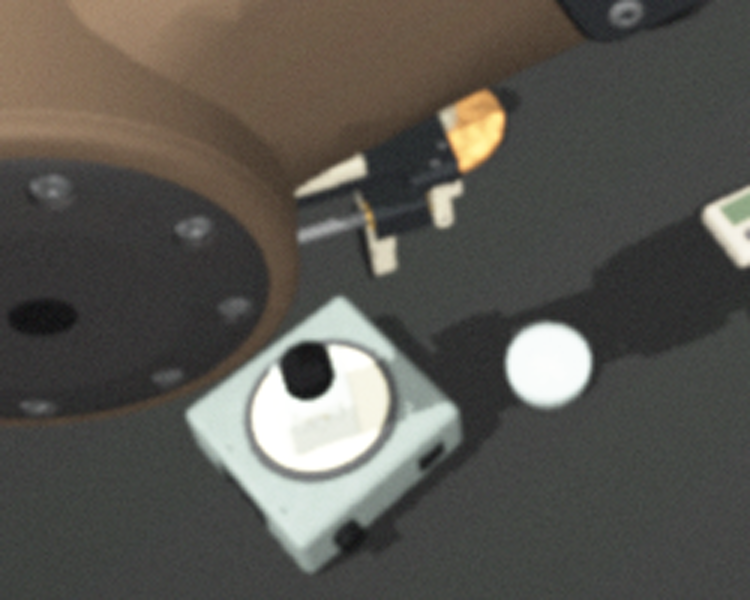

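View pics/top_4.png

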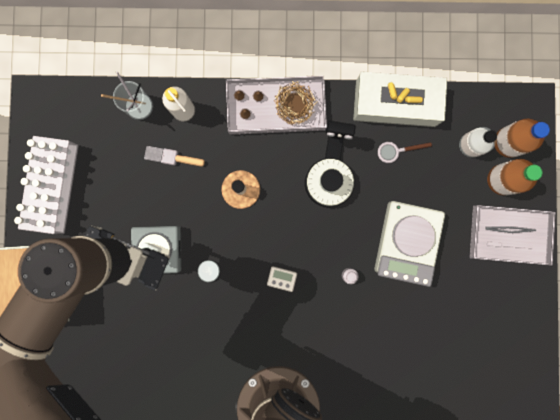

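Run:
```python
from find import *
for k,c,z,Rr,s in [("pan",(.4922,-.3618),.072,.055,-1),("jarlid",(.6397,-.1345),.100,.031,1),("disc",(.6397,-.1345),.044,.065,-1)]:
  for n,D in(("top",(.0019,-.0021)),):
    r=radial(n,cv2.imread(f"pics/{n}_4.png"),np.array(c)+D,z,Rr,s,w=.008); print(k,n,r[0].round(4),round(r[1],4),r[2])
robot.goto([.4354,.3551,.17],R(159)); robot.servo_line([.4354,.3551,.064],speed=.08); st("down")
robot.move_gripper(0.0); st("grip"); print(robot.read_ft_torque())
robot.servo_line([.4354,.3551,.20],speed=.12); st("up"); print(np.round(robot.read_qpos(),0))
snap("5"); im=cv2.imread("pics/side_5.png"); cv2.imwrite("pics/z5.png",cv2.resize(im[210:410,80:330],(750,600),interpolation=cv2.INTER_CUBIC))
```

```text
pan top [ 0.4942 -0.3653] -0.0023 69
jarlid top [ 0.6404 -0.1344] -0.0005 120
disc top [ 0.6418 -0.1368] 0.0005 120
down p [0.4356 0.3554 0.0645] F [-0.6 -0.2 -0.3] g 87.8 t 29.3
grip p [0.4354 0.3551 0.064 ] F [ 0.2 -0.4  0.5] g 46.3 t 30.1
[ 0.02993931  0.10265402 -0.01649133]
up p [0.4351 0.3547 0.1991] F [ 0.1 -0.8 -1.1] g 46.5 t 31.4
[ 59.  11. -16.  -0. -63. -80.]
```

View pics/z5.png

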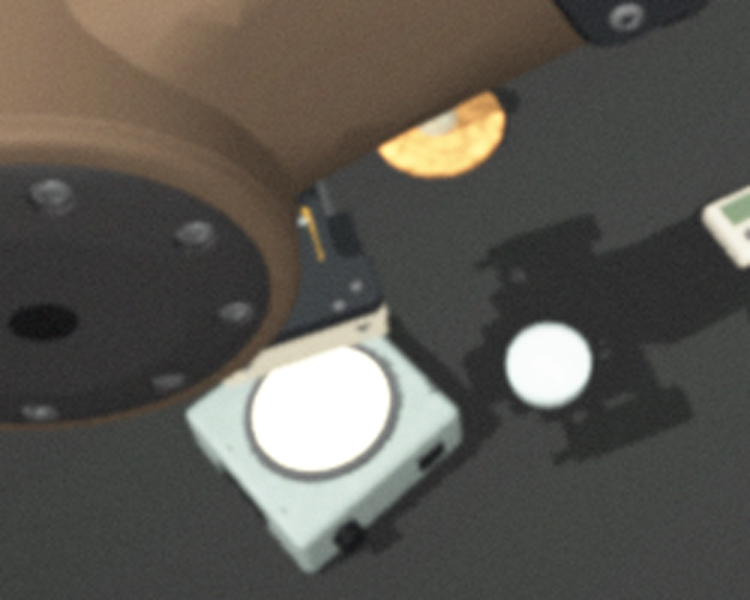

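Run:
```python
from h import *
x,y=.4925,-.3625
robot.goto([x,y,.20],R(82)); st(); lower(x,y,.082)
robot.move_gripper(1.0); st("open")
robot.servo_line([x,y,.21],speed=.15)
robot.goto([.6186,.1193,.17],R(100)); snap("6"); st()
from find import *
for k,c,z,Rr,s in [("cap",(x,y),.142,.0165,1),("pan",(.4925,-.3625),.072,.055,-1)]:
    r=radial("top",cv2.imread("pics/top_6.png"),np.array(c)+(.0015,-.0015),z,Rr,s,w=.006); print(k,r)
im=cv2.imread("pics/side_6.png");t=cv2.imread("pics/top_6.png"); cv2.imwrite("pics/z6.png",np.hstack([cv2.resize(im[110:260,270:420],(400,400)),cv2.resize(t[130:290,290:450],(400,400))]))
```

```text
p [ 0.493  -0.3618  0.2001] F [-0.5 -0.2 -1.4] g 46.4 t 34.0
contact at -0.0010 dF 8.0 p [ 0.4926 -0.3625  0.082 ] F [-2.9  2.3  6.7] g 46.2 t 37.5
open p [ 0.4925 -0.3625  0.081 ] F [ 0.8  0.6 -0.9] g 88.2 t 38.4
 p [0.6188 0.1182 0.1702] F [-0.2 -0.1  0.1] g 87.8 t 41.4
cap (array([ 0.49538101, -0.36079897]), np.float64(0.00020376379198623585), np.int64(120), np.float64(0.0007673692826898112))
pan (array([ 0.49402509, -0.36423425]), np.float64(-0.002938443842852399), np.int64(64), np.float64(0.00039931716466984823))
```

View pics/z6.png

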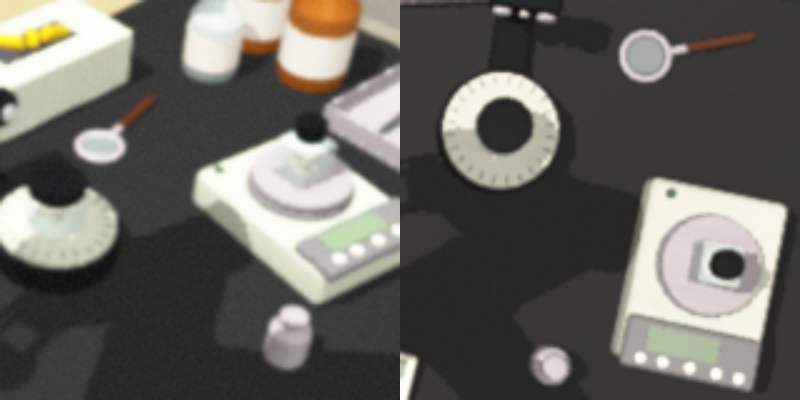

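Run:
```python
from h import *
robot.servo_line([.6186,.1193,.047],R(100),speed=.1); st("down")
robot.move_gripper(0.0); st("grip")
robot.servo_line([.6186,.1193,.20],speed=.12); st("up")
x,y=.4432,.3523
if robot.read_grip_width()*88>30:
    robot.goto([x,y,.20],R(140)); lower(x,y,.093)
    robot.move_gripper(1.0); st("open")
    robot.servo_line([x,y,.24],speed=.15)
    robot.goto([.45,0,.35],R(100)); snap("7"); st()
    from find import *
    for n,D in(("top",(.0015,-.0015)),("side",(-.0019,.0021))):
      for k,c,z,Rr,s in [("cap",(x,y),.138,.018,1),("win",(x,y),.054,.043,-1)]:
        r=radial(n,cv2.imread(f"pics/{n}_7.png"),np.array(c)+D,z,Rr,s,w=.006); print(n,k,r)
    im=cv2.imread("pics/side_7.png");t=cv2.imread("pics/top_7.png"); cv2.imwrite("pics/z7.png",np.hstack([cv2.resize(im[280:400,130:250],(400,400)),cv2.resize(t[190:310,100:220],(400,400))]))
```

```text
down p [0.6191 0.1195 0.0477] F [0.6 0.1 0.5] g 88.3 t 42.7
grip p [0.6186 0.1193 0.047 ] F [-0.2  0.3 -0.4] g 35.6 t 43.6
up p [0.6181 0.1192 0.199 ] F [ 0.1 -0.7 -1.2] g 35.7 t 45.0
contact at -0.0010 dF 7.6 p [0.4433 0.3524 0.0929] F [-3.  -1.1  6.7] g 35.5 t 49.6
open p [0.4432 0.3523 0.092 ] F [ 0.1 -0.4  0.1] g 87.9 t 50.6
 p [0.4502 0.0008 0.3493] F [0.2 0.7 0.1] g 88.1 t 53.2
top cap (array([0.44610373, 0.35096102]), np.float64(-0.00024658754269784536), np.int64(120), np.float64(0.0008471463048383716))
top win (array([0.44413538, 0.35081025]), np.float64(0.0008489855277122252), np.int64(106), np.float64(0.0004203764160077601))
side cap (array([0.43702071, 0.35754386]), np.float64(1.0415120048114249e-05), np.int64(86), np.float64(0.0006519034948742099))
side win (array([0.44252241, 0.35280977]), np.float64(0.0012087383382416075), np.int64(103), np.float64(0.0002758245292576265))
```

View pics/z7.png

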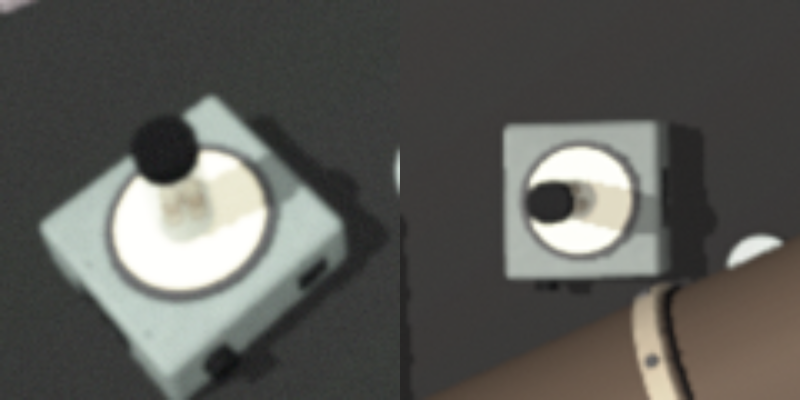

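View pics/side_7.png

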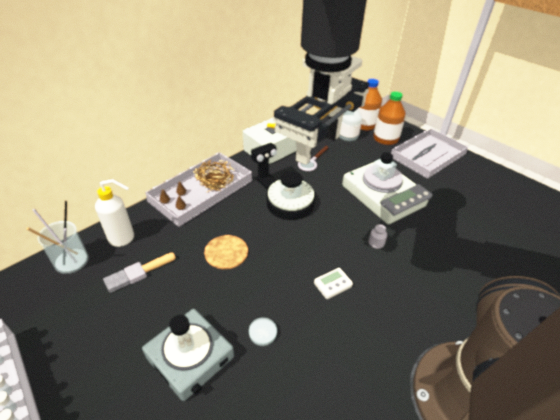

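Run:
```python
from h import *
robot.dwell(.3); print(np.abs(robot.read_qvel()).max()); robot.job_done(); st()
```

```text
0.2420307676291546
the job is handed in; nothing more can be done
the job is handed in; nothing more can be done
```

All three samples are on their new plates, and I handed the job in at about 53.5 s of the 115 s allowed; no verdict is reported. The vial waited on the cork mat while the jar went to the scanner disc and the bottle to the balance pan. Then the vial went to the light window.

**Last checks**
- **Centring:** the top camera puts the jar's lid about 3 mm from its plate centre, the bottle's cap about 4 mm and the vial's cap about 2 mm. The limit is 15 mm.
- **Upright and clear:** in the pictures all three stand upright and the gripper is well clear.
- **Set-down force:** the wrist felt 3–9 N as each sample touched down.
- **Bystanders:** the petri dish, hand lens and brush look unmoved by eye; I did not measure them at the end.

**Disagreements**
- **Camera offset:** the two cameras disagree by a steady 4–6 mm on fixed objects, so I took the mean for the targets. The top camera's readings of the placed samples were within about 3 mm of where the arm released them.
- **Vial cap, side view:** the side camera put the vial's cap about 7 mm from the window's centre. I put this down to the fit catching the cap's dark side wall, and the side picture shows the vial upright, with its foot close to the middle of the window.
- **Pan fit:** the circle fitted to the pan came out 2–3 mm small in radius, but its centre repeated to within about 2 mm.

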